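# File a kit carton in the bench drawer

### The job

Pull the white-fronted drawer of the low grey bench unit wide open by its handle and file the blue-banded carton, which lies flat on the counter, in the empty middle bay: standing on one of its small ends, like the two cartons beside it, and not dropped in. Leave the drawer open for the rest of the delivery, the two filed cartons standing in their bays, and the green carton and the brown bottle on the counter where they are.

Things in the scene. Friction and masses are not known exactly. Their poses are not given: they have to be found in the camera images.
- drawer_unit: low grey sheet-metal drawer unit with a white drawer front and rubber feet, fixed to the counter, one drawer; housing 150 (x) x 258 (y) x 146 high, origin at the centre of its underside on the counter; its x axis points from the front to the back, so the drawer slides out along its -x; z up
- drawer (a joint): how far the drawer is pulled out, in m: 0 shut, 0.14 at its stop; light running (about 2 N). The white front panel stands 16 mm before the housing, its top edge at 141 mm
- drawer_handle (a point): middle of the drawer's steel bar handle (moves with the drawer): bar 10 mm thick, 110 mm long along the unit's y, 122 mm above the counter, its axis 39 mm in front of the drawer's white front panel, held at both ends; axes as the unit's
- bay (a point): centre of the floor of the empty middle bay (moves with the drawer), 19 mm above the counter; axes as the unit's. The bay is 76 mm wide (y) between 3 mm dividers 52 mm high, and 120 mm long (x: from 60 mm towards the front panel, which rises 122 mm above the bay floor, to 60 mm towards the 56 mm high back wall). The drawer must be out at least 0.12 for the whole bay to be clear of the housing
- carton: the white carton with a blue band to be filed, 62 (x) x 90 (y) x 50 (z) mm, 0.09 kg, lying flat at the start with z up; origin at the centre of its 62 x 90 underside; its y axis is its long axis, and its small ends are the 62 x 50 faces at y = +45 and -45 mm; either end may be down
- carton_mid (a point): centre of the blue-banded carton, axes as the carton's
- filed_left_mid (a point): centre of the red-banded carton filed on end in the bay on the +y side of the middle bay: 70 mm across the unit's y, 40 mm along its x, 110 mm high, loose; its own y axis is vertical
- filed_right_mid (a point): centre of the red-banded carton filed on end in the bay on the -y side, alike
- green_carton: green-banded carton standing on the counter, 50 (x) x 75 (y) x 65 high mm, origin at the centre of its underside; a bystander
- brown_bottle: brown bottle with a black cap standing on the counter, 47 mm across, 105 mm high, origin at the centre of its underside; a bystander
Things that resemble listed ones, but are neither listed nor needed, are in the scene too. What is shaped like the carton but orange is not meant.

How it is judged (in metres and radians):
On the way:
1. the drawer is pulled out at least 0.08 m with the gripper at its handle (within 50 mm) (value of joint drawer above 0.08 m and distance between the grasp point and drawer_handle below 0.05 m), for 0.1 s.
At the end, for the whole second after the job is handed in: Drawer at least 0.11 m out; blue carton on an end on the middle bay's floor (upright within 0.12 rad; centre within 40 mm along, 16 mm across, 38 to 52 mm up), at rest; both red cartons upright (0.15 rad) in their bays (centres 66 to 92 mm to either side) (value of joint drawer above 0.11 m and x of carton_mid in the frame of bay between -0.04 and 0.04 m and y of carton_mid in the frame of bay between -0.016 and 0.016 m and z of carton_mid in the frame of bay between 0.038 and 0.052 m and angle between the y axis of carton and the z axis of bay, either way round below 0.12 rad and linear speed of carton below 0.02 m/s and angle between each of filed_left_mid, filed_right_mid's own y axis and vertical below 0.15 rad and y of filed_left_mid in the frame of bay between 0.066 and 0.092 m and y of filed_right_mid in the frame of bay between -0.092 and -0.066 m); the robot touches nothing.
It fails at once if the blue-banded carton is dropped: it falls free by more than about 3 cm (faster than 0.75 m/s and not held by the fingers) (linear speed of carton above 0.75 m/s and contact force between carton and the fingers below 0.05 N).
It fails at once if a red-banded filed carton is tipped by more than 0.5 rad (angle between any of filed_left_mid, filed_right_mid's own y axis and vertical above 0.5 rad).
It fails at once if the green carton or the brown bottle is shifted more than 25 mm (distance of any of green_carton, brown_bottle from where it was at the start of the episode above 0.025 m).
It also fails if it takes over 72 s, if anything falls off the work surface, if the arm or the gripper's body presses on something with over 40 N, if the wrist force passes 120 N, or if a joint passes its speed limit or range.

### The arm

A 6-joint arm with a two-finger parallel gripper is mounted at the origin on a cart in front of the work surface, level with it; the furniture and walls round the work are solid. World frame = base frame: x ahead of the robot, y to its left, z up, the work surface at z = 0. Lengths are in m, angles in degrees, forces in N, time in s.
With the tool pointing down it reaches from about 0.375 to 0.9 m from the base axis. Payload 3.1 kg.
Tool frame: the origin (TCP) lies between the finger pads; the fingertips stand 11 mm ahead of it and the grasp point (between the pads) lies 8 mm behind it; z points along the fingers, y is the line along which they close (so a half turn about z gives the same grasp; the last joint's range is limited). The gripper opens to 87 mm and grips with 3 to 60 N. Pads are 19 mm wide; open, the fingers measure 117 mm over their backs; the gripper's body (75 mm by 190 mm) begins 51 mm behind the grasp point.
Start: joints at [56.064, 30.224, 82.088, -0, 67.689, -10.227], TCP at [0.251, 0.572, 0.234] pointing down, gripper open.
Joint ranges: [-176.69, 176.69], [-43.24, 126.21], [12.49, 139.97], [-82, 262], [0, 151.66], [-163.58, 163.58]. Speed limits (degrees/s): [159.86, 159.86, 180, 180, 180, 180].

### API

Orientations are given as a 3x3 rotation matrix whose columns are the frame's x, y, z axes.
In Python, from rig import bot, viewer, workorder, models gives the robot as it stands.
- The arm moves only by the shell command python3 -m jog 'ROWS'. ROWS is JSON, a list of rows, each a list of 7 numbers: the opening, from 0 (shut) to 1 (fully open), then the shift along the tool's x, y, z in m, then the turn, a rotation vector about the tool's x, y, z in degrees. In form: [[claw, x, y, z, ax, ay, az], ...]. A call has 1 to 20 rows; each row is the pose to reach, as a shift and turn from the pose commanded when the call began, along the tool's axes at that moment; what a row does not reach only later rows make up. A row lasts 1/8 s, in which the tool goes at most 62.5 mm and 10.7 degrees, less where a joint would pass 70% of its speed; a pose out of reach is approached as far as the arm can. A call with a gripper value outside its range is refused whole. The fingers move at their own pace and stop on an object; the grip force is fixed at half the most. Time passes only in rows, so rows that repeat a pose let the fingers close. It gives the time, the measured TCP pose, the force, the opening and the grip force at its end, in the units of the state.
- bot.read_state(): the state, without advancing time (a new reading comes with each control period).
- viewer.capture(name): name is "scene" or "top" or "wrist"; returns (picture, depth): 400x640x3 uint8, blue, green, red; 400x640 float32, m along the optical axis (not along the pixel's ray), 0 where there is no reading.
- viewer.camera_info(name): a dict with "fx", "fy", "cx", "cy" (pixels), "world_to_cam" (4x4, takes a point from world to camera coordinates). Camera axes: x right, y down, z forward; pixel columns grow to the right and rows downward; lengths in m; the calibration is good to about 2 mm. A picture is of the moment at which its call begins: read the wrist's pose just before it. camera_info takes no time and is no camera call; for the wrist camera it gives the pose at the moment of the call.
- workorder.hand_in(): hands the job in; it is judged then, once.
Trained networks look in the newest picture that a camera, given by its name, has taken for a name from the list of things; names that differ only in an ending like _2 or _b are one class to them, and where a whole thing is asked for, a point or a joint stands for the part that bears it (a point fixed in the world has none). Each returns a list of dicts, best first, with "p" (0 to 1); they miss things now and then, are a little off and sometimes report something else, mostly with a low value. They report only what shows in the picture. A call takes as long as a camera call. They do not tell look-alikes from the thing itself.
- models.outline_of(camera, thing): "mask" (400x640 bool, what is visible of it).
- models.tip_of(camera, thing): "xyz" ([x, y, z] in m, in world coordinates, good to about 4 mm: a listed point, or the origin of a listed thing).
The state is a dict: "time_s": time; "joint_positions": joint angles; "qvel": joint speeds; "tau": joint torques, N m; "position": TCP position; "tcp_rot": TCP orientation; "force": force on the tool from outside, world axes, zero at the start; "moment": the same for the moment, N m; "opening": opening from 0.0 (shut) to 1.0 (fully open); "grasp_force": force on a finger pad.
Only numpy, scipy, OpenCV 4.12 (cv2) and the standard library are available. Lean on these libraries where they do the work, as an engineer would, in place of code of your own. Each camera call takes 0.05 s, during which the arm holds its last target. There are 200 camera calls.

## Working session

There is one attempt and no reset: what is moved stays moved. The work goes in short steps, Python scripts to look and compute and a shell command to move; the robot and the scene stay as the last step left them, time stands still between calls to the robot, and variables do not carry over. Pictures are saved under pics/ and viewed, at most 10 in all, crops included, and the job is handed in when it is done.

```bash
mkdir -p pics; ls; python3 - <<'E'
from rig import bot,viewer,models
import cv2,numpy as np
s=bot.read_state();print(s['time_s'],s['position'],np.round(s['tcp_rot'],3).tolist(),s['opening'])
ims=[]
for c in("scene","top"):
    p,d=viewer.capture(c);ims.append(p)
    for t in("drawer_unit","drawer_handle","bay","carton","carton_mid","filed_left_mid","filed_right_mid","green_carton","brown_bottle"):
        print(c,t,[(np.round(r['xyz'],3).tolist(),round(r['p'],2)) for r in models.tip_of(c,t)][:3])
cv2.imwrite("pics/a.png",cv2.resize(np.vstack(ims),(480,600)))
cv2.imwrite("pics/scene.png",ims[0]);cv2.imwrite("pics/top.png",ims[1])
E
```

```text
pics
0.0 [0.25088031 0.57167438 0.23256331] [[-0.916, 0.402, -0.001], [0.402, 0.916, -0.002], [0.0, -0.002, -1.0]] 0.9961598846898232
scene drawer_unit [([0.659, 0.351, -0.003], 0.62)]
scene drawer_handle [([0.537, 0.311, 0.12], 0.92)]
scene bay []
scene carton [([0.474, -0.227, -0.002], 0.82), ([0.485, -0.064, 0.002], 0.59)]
scene carton_mid [([0.477, -0.223, 0.026], 0.79), ([0.484, -0.062, 0.025], 0.62)]
scene filed_left_mid []
scene filed_right_mid []
scene green_carton [([0.486, -0.535, -0.002], 0.77)]
scene brown_bottle [([0.489, -0.363, -0.002], 0.75)]
top drawer_unit [([0.661, 0.355, -0.005], 0.88), ([0.638, 0.347, 0.02], 0.37)]
top drawer_handle [([0.532, 0.312, 0.121], 0.91)]
top bay [([0.638, 0.348, 0.017], 0.97)]
top carton [([0.47, -0.223, 0.002], 0.92), ([0.488, -0.062, -0.002], 0.88)]
top carton_mid [([0.661, 0.351, -0.005], 0.68), ([0.469, -0.226, 0.02], 0.6)]
top filed_left_mid [([0.621, 0.421, 0.074], 0.57)]
top filed_right_mid [([0.666, 0.274, 0.07], 0.59), ([0.488, -0.54, 0.0], 0.37), ([0.637, 0.348, 0.018], 0.24)]
top green_carton [([0.494, -0.372, 0.003], 0.7), ([0.487, -0.543, -0.0], 0.56)]
top brown_bottle [([0.492, -0.37, 0.001], 0.51)]
```

View pics/scene.png

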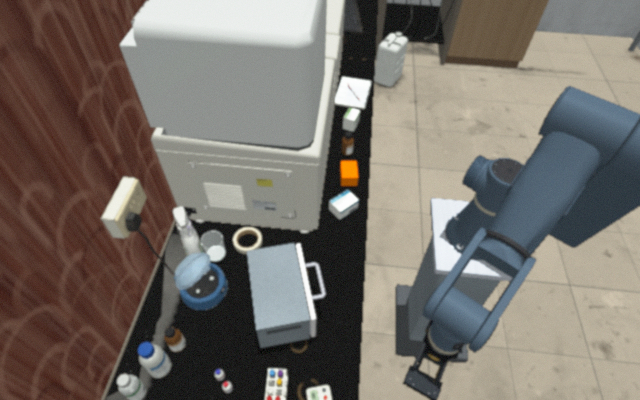

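View pics/top.png

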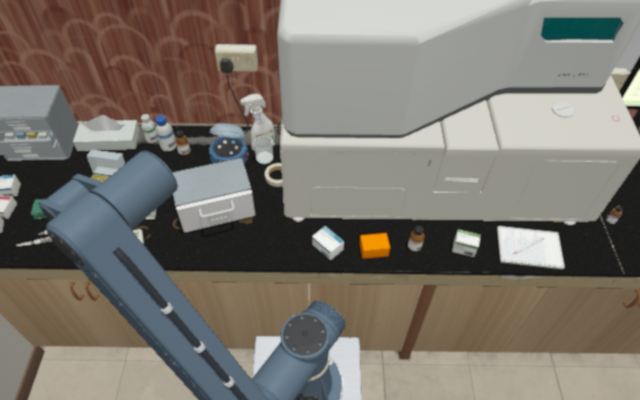

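The pictures show the grey unit at top (213,197) with its handle at (215,212), the white/blue carton at (328,242), the orange look-alike at (375,246), the bottle at (417,238) and the green carton at (466,242). So the blue carton is the network hit near (0.487, -0.062). Next I'll measure the yaws from depth.

```bash
cat > h.py <<'E'
from rig import bot,viewer,models
import cv2,numpy as np
def cloud(c,name=None):
    p,d=viewer.capture(c);k=viewer.camera_info(c)
    v,u=np.mgrid[:400,:640];P=np.stack([(u-k['cx'])*d/k['fx'],(v-k['cy'])*d/k['fy'],d,np.ones_like(d)],-1)
    W=(P@np.linalg.inv(k['world_to_cam']).T)[...,:3];W[d<=0]=np.nan
    if name:cv2.imwrite(f"pics/{name}.png",p)
    return p,W
def box(W,x,y,z):
    return W[(W[...,0]>x[0])&(W[...,0]<x[1])&(W[...,1]>y[0])&(W[...,1]<y[1])&(W[...,2]>z[0])&(W[...,2]<z[1])]
def rect(Q):
    r=cv2.minAreaRect((Q[:,:2]*1000).astype(np.float32));return len(Q),np.round(r[0],1),np.round(r[1],1),round(r[2],1),Q[:,2].mean().round(4)
E
python3 - <<'E'
from h import *
for c in("scene","top"):
    p,W=cloud(c)
    print(c,'housing',rect(box(W,(.5,.8),(.2,.5),(.138,.153))))
    print(c,'handle',rect(box(W,(.48,.56),(.22,.40),(.10,.133))))
    print(c,'carton',rect(box(W,(.42,.56),(-.13,0),(.042,.058))))
    print('carton all',rect(box(W,(.42,.56),(-.14,.02),(.01,.058))))
    print('counter z',np.nanmedian(box(W,(.42,.5),(-.2,.1),(-.02,.02))[:,2]))
E
```

```text
scene housing (4354, array([652.6, 351.7]), array([167.2, 263.2]), 18.2, np.float64(0.1446))
scene handle (153, array([537.7, 322.3]), array([ 37.8, 118. ]), 2.3, np.float64(0.1246))
scene carton (347, array([487.8, -58.4]), array([93.7, 67.5]), 45.4, np.float64(0.0488))
carton all (490, array([487.7, -58.1]), array([93.9, 68.1]), 45.4, np.float64(0.0422))
counter z -0.0010080380982685488
top housing (2328, array([645.3, 349.6]), array([177.9, 257.9]), 17.6, np.float64(0.1436))
top handle (237, array([534.6, 328.5]), array([142.9,  50.5]), 90.0, np.float64(0.1207))
top carton (399, array([479. , -61.9]), array([95.4, 67.6]), 44.3, np.float64(0.0487))
carton all (579, array([479.1, -61.2]), array([97.8, 68.6]), 43.8, np.float64(0.0421))
counter z -0.0016581456955711005
```

```bash
python3 -m jog '[[0.4,-0.365,-0.123,0,0,0,48],[0.4,-0.365,-0.123,0,0,0,48],[0.4,-0.365,-0.123,0,0,0,48],[0.4,-0.365,-0.123,0,0,0,48],[0.4,-0.365,-0.123,0,0,0,48],[0.4,-0.365,-0.123,0,0,0,48],[0.4,-0.365,-0.123,0,0,0,48],[0.4,-0.365,-0.123,0,0,0,48],[0.4,-0.365,-0.123,0,0,0,48],[0.4,-0.365,-0.123,0,0,0,48]]'; python3 - <<'E'
from h import *
s=bot.read_state();print(s['position'],np.round(s['tcp_rot'],3).tolist(),s['joint_positions'])
p,W=cloud("wrist","w1")
u=np.array([.951,.309]);o=np.array([.660,.353])
print([(t,[(np.round(r['xyz'],3).tolist(),round(r['p'],2)) for r in models.tip_of("wrist",t)][:2]) for t in("drawer_handle","bay","drawer_unit")])
Q=box(W,(.45,.6),(.2,.45),(.112,.135));a=(Q[:,:2]-o)@u;b=(Q[:,:2]-o)@[-.309,.951]
m=(a<-.108);print(m.sum(),rect(Q[m]))
h=Q[m];print(np.polyfit(b[m],a[m],1),np.percentile(a[m],[2,50,98]),np.percentile(b[m],[2,50,98]))
p,W=cloud("scene")
Q=box(W,(.5,.8),(.2,.5),(.138,.153));print('housing',rect(Q))
p,W=cloud("top")
for y in np.arange(-.15,.2,.05):
    q=W[(abs(W[...,1]-y)<.02)&(W[...,0]>.4)&(W[...,0]<.9)]
    print(round(y,2),'first tall x',[ (z,round(float(np.min(q[q[:,2]>z][:,0],initial=9)),3)) for z in(.03,.1,.2,.4)], 'edge',round(float(np.min(q[abs(q[:,2])<.02][:,0],initial=9)),3))
E
```

```text
time_s: 2.35
position: [0.5346, 0.3142, 0.2336]
tcp_rot: [[-0.316, 0.949, -0.0], [0.949, 0.316, 0.0], [0.0, -0.0, -1.0]]
force: [0.1, 0.8, 0.5]
opening: 0.399
grasp_force: 0.0
[0.53461765 0.31423053 0.23362607] [[-0.316, 0.949, -0.0], [0.949, 0.316, 0.0], [0.0, -0.0, -1.0]] [2.01268047e+01 2.98478113e+01 8.27967849e+01 1.68920479e-02
 6.73794750e+01 1.68964758e+00]
[('drawer_handle', [([0.533, 0.311, 0.122], 0.87)]), ('bay', []), ('drawer_unit', [])]
1461 (1461, array([542.8, 316.7]), array([ 29.1, 115. ]), 17.9, np.float64(0.1265))
[ 0.01542537 -0.12851963] [-0.13619143 -0.13026282 -0.10972478] [-0.05434599  0.01111201  0.05828499]
housing (4138, array([652.6, 352. ]), array([167.2, 261.3]), 18.2, np.float64(0.1446))
-0.15 first tall x [(0.03, 0.555), (0.1, 0.555), (0.2, 0.555), (0.4, 0.555)] edge 0.4
-0.1 first tall x [(0.03, 0.437), (0.1, 0.554), (0.2, 0.554), (0.4, 0.554)] edge 0.4
-0.05 first tall x [(0.03, 0.426), (0.1, 0.556), (0.2, 0.556), (0.4, 0.557)] edge 0.4
0.0 first tall x [(0.03, 0.474), (0.1, 0.556), (0.2, 0.556), (0.4, 0.556)] edge 0.401
0.05 first tall x [(0.03, 0.554), (0.1, 0.555), (0.2, 0.555), (0.4, 0.555)] edge 0.4
0.1 first tall x [(0.03, 0.558), (0.1, 0.558), (0.2, 0.558), (0.4, 0.558)] edge 0.401
0.15 first tall x [(0.03, 0.826), (0.1, 9.0), (0.2, 9.0), (0.4, 9.0)] edge 0.401
```

View pics/w1.png

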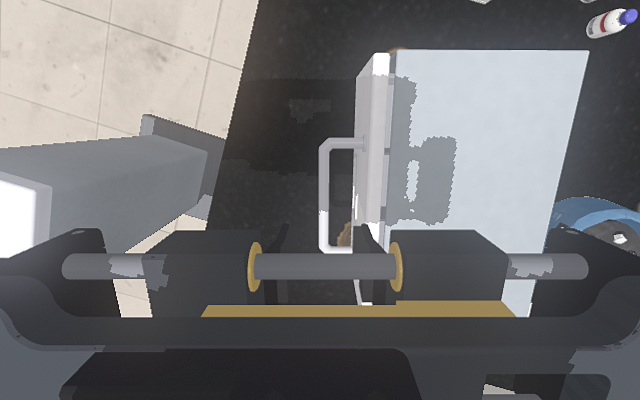

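The bar runs at wrist columns about 320-330, rows 140-250, between the two fingers. It agrees with the expected 0.130 m in front of the unit's centre. I'll descend, close and pull.

```bash
python3 -m jog '[[0.4,0,0,0.04,0,0,0],[0.4,0,0,0.08,0,0,0],[0.4,0,0,0.12,0,0,0],[0.4,0,0,0.12,0,0,0],[0.4,0,0,0.12,0,0,0],[0.2,0,0,0.12,0,0,0],[0,0,0,0.12,0,0,0],[0,0,0,0.12,0,0,0],[0,0,0,0.12,0,0,0],[0,0,0,0.12,0,0,0]]' && python3 -m jog '[[0,0,-0.01,0,0,0,0],[0,0,-0.025,0,0,0,0],[0,0,-0.04,0,0,0,0],[0,0,-0.055,0,0,0,0],[0,0,-0.07,0,0,0,0],[0,0,-0.085,0,0,0,0],[0,0,-0.1,0,0,0,0],[0,0,-0.115,0,0,0,0],[0,0,-0.125,0,0,0,0],[0,0,-0.133,0,0,0,0],[0,0,-0.138,0,0,0,0],[0,0,-0.138,0,0,0,0],[0,0,-0.138,0,0,0,0]]'
```

```text
time_s: 3.9
position: [0.5353, 0.3127, 0.1142]
tcp_rot: [[-0.314, 0.949, -0.001], [0.949, 0.314, -0.001], [-0.0, -0.001, -1.0]]
force: [-3.0, -1.3, 6.5]
opening: 0.102
grasp_force: 30.0
time_s: 5.52
position: [0.4036, 0.2696, 0.1141]
tcp_rot: [[-0.314, 0.95, -0.001], [0.95, 0.314, 0.0], [0.001, -0.001, -1.0]]
force: [-1.1, 2.8, 9.7]
opening: 0.103
grasp_force: 30.0
```

```bash
python3 -m jog '[[0.4,0,0,0,0,0,0],[0.5,0,0,0,0,0,0],[0.5,0,0,0,0,0,0],[0.5,0,0,-0.05,0,0,0],[0.5,0,0,-0.1,0,0,0],[0.9,0,0,-0.15,0,0,0],[0.9,0,0,-0.15,0,0,0],[0.9,0,0,-0.15,0,0,0]]'; cat >> h.py <<'E'
from scipy.spatial.transform import Rotation as Ro
def go(tcp,R):
    s=bot.read_state();C=np.array(s['tcp_rot']);rv=Ro.from_matrix(C.T@R).as_rotvec(degrees=True)
    d=C.T@(np.array(tcp)-s['position']);print('shift',np.round(d,4),'turn',np.round(rv,2),'ang',np.linalg.norm(rv).round(1),'rows',np.linalg.norm(d)/.0625)
def pose(az,tilt,flip=False):
    "tool z tilted by tilt from down toward azimuth az, y horizontal at az-90; flip: rolled 180"
    a,t=np.radians(az),np.radians(tilt);f=np.array([np.cos(a),np.sin(a),0]);u=np.array([0,0,1.])
    z=f*np.sin(t)-u*np.cos(t);y=np.array([np.sin(a),-np.cos(a),0]);x=np.cross(y,z)
    return np.c_[-x,-y,z] if flip else np.c_[x,y,z]
E
python3 - <<'E'
from h import *
s=bot.read_state();print(s['position'],s['joint_positions'])
k=viewer.camera_info("wrist");c=np.linalg.inv(k['world_to_cam'])[:3,3];print('cam in tool',np.array(s['tcp_rot']).T@(c-s['position']))
for c in("scene","top"):
    p,W=cloud(c,"o"+c)
    for t in("drawer_handle","bay","carton_mid","filed_left_mid","filed_right_mid"):
        print(c,t,[(np.round(r['xyz'],3).tolist(),round(r['p'],2)) for r in models.tip_of(c,t)][:3])
    print('carton',rect(box(W,(.42,.55),(-.13,0),(.042,.058))))
go(s['position'],pose(45,45));go(s['position'],pose(45,45,True))
E
```

```text
time_s: 6.52
position: [0.4042, 0.2691, 0.2629]
tcp_rot: [[-0.314, 0.949, -0.002], [0.949, 0.314, -0.001], [-0.0, -0.002, -1.0]]
force: [-0.6, 0.1, -0.4]
opening: 0.755
grasp_force: 0.0
[0.404161   0.26911992 0.26285997] [ 2.04496701e+01  1.73015626e+01  9.94639119e+01 -1.03945584e-02
  6.33324644e+01  2.16740408e+00]
cam in tool [ 0.07314811  0.00024088 -0.15183331]
scene drawer_handle [([0.407, 0.267, 0.118], 0.85)]
scene bay [([0.516, 0.301, 0.017], 0.62)]
scene carton_mid [([0.475, -0.224, 0.024], 0.76), ([0.484, -0.061, 0.023], 0.74)]
scene filed_left_mid [([0.489, 0.382, 0.075], 0.92)]
scene filed_right_mid [([0.488, 0.381, 0.074], 0.62), ([0.544, 0.228, 0.072], 0.61)]
carton (347, array([487.6, -57.8]), array([95. , 66.1]), 45.9, np.float64(0.0489))
top drawer_handle [([0.401, 0.271, 0.12], 0.7)]
top bay [([0.509, 0.304, 0.02], 0.71)]
top carton_mid [([0.47, -0.226, 0.02], 0.89)]
top filed_left_mid [([0.489, 0.383, 0.072], 0.72)]
top filed_right_mid [([0.538, 0.231, 0.072], 0.84)]
carton (405, array([479.1, -60.4]), array([93.7, 66.2]), 44.7, np.float64(0.0485))
shift [-0.0001 -0.0009  0.0006] turn [-24.81  40.25  59.87] ang 76.3 rows 0.017459127421989434
shift [-0.0001 -0.0009  0.0006] turn [ -45.45  -28.02 -109.71] ang 122.0 rows 0.017459127421989434
```

```bash
python3 -m jog '[[0.95,0,0,0,-25,40,60],[0.95,0,0,0,-25,40,60],[0.95,0,0,0,-25,40,60],[0.95,0,0,0,-25,40,60],[0.95,0,0,0,-25,40,60],[0.95,0,0,0,-25,40,60],[0.95,0,0,0,-25,40,60],[0.95,0,0,0,-25,40,60],[0.95,0,0,0,-25,40,60],[0.95,0,0,0,-25,40,60]]';python3 - <<'E'
from h import *
print(bot.read_state()['joint_positions']);go((.475,-.068,.2),pose(45,45))
E
```

```text
time_s: 8.38
position: [0.4057, 0.2697, 0.264]
tcp_rot: [[0.499, 0.705, 0.503], [0.502, -0.709, 0.496], [0.706, 0.005, -0.708]]
force: [0.1, 0.3, -0.6]
opening: 0.95
grasp_force: 0.0
[  2.79842024  10.99065076 131.01588526  87.45967848  28.09726051
 -29.8508667 ]
shift [-0.1801  0.2879 -0.0872] turn [0.3  0.08 0.11] ang 0.3 rows 5.609696761934637
```

```bash
python3 -m jog '[[0.95,-0.03,0.048,-0.014,0,0,0],[0.95,-0.06,0.096,-0.028,0,0,0],[0.95,-0.09,0.144,-0.043,0,0,0],[0.95,-0.12,0.192,-0.058,0,0,0],[0.95,-0.15,0.24,-0.072,0,0,0],[0.95,-0.18,0.288,-0.087,0,0,0],[0.95,-0.18,0.288,-0.087,0,0,0],[0.95,-0.18,0.288,-0.087,0,0,0],[0.95,-0.18,0.288,-0.087,0,0,0]]';python3 - <<'E'
from h import *
print(bot.read_state()['joint_positions']);go((.480,-.065,.03),pose(45,45))
p,W=cloud("wrist","w2");print(rect(box(W,(.42,.55),(-.13,.02),(.04,.06))))
print([(np.round(r['xyz'],3).tolist(),round(r['p'],2)) for r in models.tip_of("wrist","carton_mid")])
E
```

```text
time_s: 9.5
position: [0.4733, -0.0664, 0.1994]
tcp_rot: [[0.5, 0.706, 0.501], [0.502, -0.708, 0.497], [0.706, 0.003, -0.708]]
force: [0.3, -0.7, -0.4]
opening: 0.95
grasp_force: 0.0
[-49.72096379  26.45345892 121.524816    59.01845854  55.15456013
 -50.11545206]
shift [-0.1155  0.0033  0.1241] turn [0.16 0.11 0.05] ang 0.2 rows 2.7129889999473296
(1995, array([494.1, -53.6]), array([66.4, 62.4]), 44.9, np.float64(0.0513))
[([0.484, -0.063, 0.024], 0.56)]
```

View pics/w2.png

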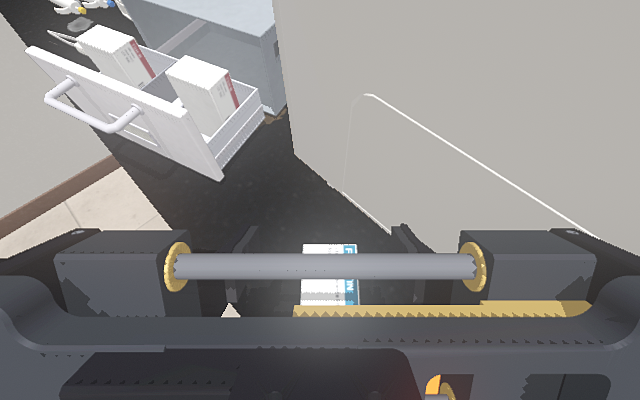

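The carton sits at wrist image (330,275), between the fingers at columns 245 and 405; the open drawer with both red cartons is at the upper left. I'll descend at the same tilt and grip.

```bash
python3 -m jog '[[0.95,-0.03,0.001,0.032,0,0,0],[0.95,-0.06,0.002,0.065,0,0,0],[0.95,-0.09,0.003,0.099,0,0,0],[0.95,-0.105,0.004,0.115,0,0,0],[0.95,-0.118,0.004,0.13,0,0,0],[0.95,-0.118,0.004,0.13,0,0,0],[0.95,-0.118,0.004,0.13,0,0,0],[0.6,-0.118,0.004,0.13,0,0,0],[0.6,-0.118,0.004,0.13,0,0,0],[0.6,-0.118,0.004,0.13,0,0,0],[0.6,-0.118,0.004,0.13,0,0,0]]'
```

```text
time_s: 10.98
position: [0.4832, -0.0657, 0.0244]
tcp_rot: [[0.5, 0.704, 0.504], [0.501, -0.71, 0.495], [0.706, 0.004, -0.708]]
force: [-1.6, -1.5, 5.3]
opening: 0.709
grasp_force: 30.0
```

```bash
python3 -m jog '[[0.6,0.03,0,-0.03,0,0,0],[0.6,0.06,0,-0.06,0,0,0],[0.6,0.085,0,-0.085,0,0,10],[0.6,0.085,0,-0.085,0,0,20],[0.6,0.085,0,-0.085,0,0,30],[0.6,0.085,0,-0.085,0,0,40],[0.6,0.085,0,-0.085,0,0,50],[0.6,0.085,0,-0.085,0,0,60],[0.6,0.085,0,-0.085,0,0,70],[0.6,0.085,0,-0.085,0,0,80],[0.6,0.085,0,-0.085,0,0,90],[0.6,0.085,0,-0.085,0,0,100],[0.6,0.085,0,-0.085,0,0,110],[0.6,0.085,0,-0.085,0,0,120],[0.6,0.085,0,-0.085,0,0,130],[0.6,0.085,0,-0.085,0,0,140],[0.6,0.085,0,-0.085,0,0,150],[0.6,0.085,0,-0.085,0,0,160],[0.6,0.085,0,-0.085,0,0,170],[0.6,0.085,0,-0.085,0,0,179]]';python3 - <<'E'
from h import *
print(bot.read_state()['joint_positions']);go((.465,-.03,.145),pose(25,45,True))
p,W=cloud("scene","s3")
E
```

```text
time_s: 13.48
position: [0.4826, -0.0653, 0.1436]
tcp_rot: [[-0.493, -0.71, 0.502], [-0.51, 0.704, 0.495], [-0.705, -0.012, -0.709]]
force: [0.7, -0.4, -2.5]
opening: 0.713
grasp_force: 30.0
[-48.51734466  34.6521906  122.70202052  66.35962147  50.21610533
 119.04762887]
shift [-0.0103  0.0374  0.0077] turn [13.83 -0.05 14.83] ang 20.3 rows 0.6324405520395712
```

View pics/s3.png

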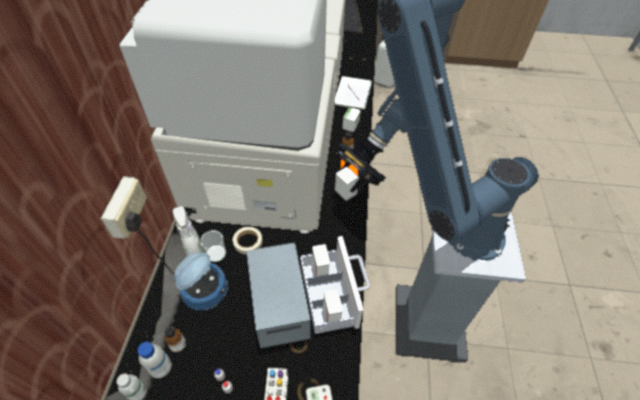

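The scene view shows the carton upright in the gripper at (347,182), with the drawer open and both red cartons standing. I'll move it to the staging spot.

```bash
python3 -m jog '[[0.6,-0.005,0.018,0.004,7,0,7],[0.6,-0.01,0.037,0.008,14,0,15],[0.6,-0.01,0.037,0.008,14,0,15],[0.6,-0.01,0.037,0.008,14,0,15],[0.6,-0.01,0.037,0.008,14,0,15]]';python3 - <<'E'
from h import *
s=bot.read_state();print(s['joint_positions']);go((.465,-.03,.06),pose(25,45,True))
p,W=cloud("scene");Q=box(W,(.42,.55),(-.09,.06),(.02,.24));
print('carton min z vis',np.percentile(Q[:,2],[0,1,5,50,95,99]))
print([(np.round(r['xyz'],3).tolist(),round(r['p'],2)) for r in models.tip_of("scene","carton_mid")])
E
```

```text
time_s: 14.15
position: [0.4661, -0.0311, 0.1447]
tcp_rot: [[-0.638, -0.423, 0.644], [-0.302, 0.906, 0.296], [-0.708, -0.006, -0.706]]
force: [-0.4, -0.0, -1.9]
opening: 0.706
grasp_force: 30.0
[-44.80266709  34.87377274 136.85529417 102.22951899  42.77129746
 100.98276731]
shift [0.0604 0.0019 0.0594] turn [-0.2   0.11  0.26] ang 0.3 rows 1.3562238173127936
carton min z vis [0.09082266 0.09573128 0.10784956 0.18277471 0.22917293 0.2375548 ]
[([0.461, -0.032, 0.143], 0.85), ([0.474, -0.224, 0.02], 0.57)]
```

```bash
python3 -m jog '[[0.6,0.014,0,0.014,0,0,0],[0.6,0.028,0,0.028,0,0,0],[0.6,0.042,0,0.042,0,0,0],[0.6,0.054,0,0.054,0,0,0],[0.6,0.06,0,0.06,0,0,0],[0.6,0.06,0,0.06,0,0,0],[0.6,0.06,0,0.06,0,0,0]]';python3 - <<'E'
from h import *
s=bot.read_state();print(s['joint_positions'])
E
```

```text
time_s: 15.12
position: [0.4658, -0.0305, 0.0605]
tcp_rot: [[-0.638, -0.423, 0.644], [-0.301, 0.906, 0.297], [-0.709, -0.004, -0.706]]
force: [-0.7, 0.2, -1.2]
opening: 0.709
grasp_force: 30.0
[-44.78077767  52.80946636 138.59452279 119.94163815  50.01597254
  75.6575139 ]
```

```bash
python3 -m jog '[[0.6,0.002,0,0.002,0,0,0],[0.6,0.004,0,0.004,0,0,0],[0.6,0.005,0,0.005,0,0,0],[0.6,0.006,0,0.006,0,0,0],[0.6,0.006,0,0.006,0,0,0]]'
```

```text
time_s: 15.75
position: [0.4657, -0.0304, 0.0514]
tcp_rot: [[-0.639, -0.422, 0.643], [-0.3, 0.906, 0.297], [-0.708, -0.003, -0.706]]
force: [-0.1, -0.0, -0.9]
opening: 0.711
grasp_force: 30.0
```

```bash
python3 -m jog '[[0.6,0.0007,0,0.0007,0,0,0],[0.6,0.0014,0,0.0014,0,0,0],[0.6,0.0014,0,0.0014,0,0,0]]';  python3 -m jog '[[0.6,0.0007,0,0.0007,0,0,0],[0.6,0.0014,0,0.0014,0,0,0],[0.6,0.0014,0,0.0014,0,0,0]]'
```

```text
time_s: 16.12
position: [0.4657, -0.0304, 0.0494]
tcp_rot: [[-0.639, -0.422, 0.643], [-0.301, 0.906, 0.297], [-0.708, -0.004, -0.706]]
force: [-0.3, -0.4, -1.0]
opening: 0.71
grasp_force: 30.0
time_s: 16.5
position: [0.4658, -0.0303, 0.049]
tcp_rot: [[-0.638, -0.421, 0.645], [-0.299, 0.907, 0.296], [-0.71, -0.004, -0.704]]
force: [-4.1, -4.7, 9.5]
opening: 0.709
grasp_force: 30.0
```

```bash
python3 -m jog '[[0.75,0,0,0,0,0,0],[0.85,0,0,0,0,0,0],[0.97,0,0,0,0,0,0],[0.97,0,0,0,0,0,0],[0.97,-0.03,0,-0.03,0,0,0],[0.97,-0.06,0,-0.06,0,0,0],[0.97,-0.09,0,-0.09,0,0,0],[0.97,-0.12,0,-0.12,0,0,0],[0.97,-0.12,0,-0.12,0,0,0],[0.97,-0.12,0,-0.12,0,0,0]]';python3 - <<'E'
from h import *
s=bot.read_state();print(s['joint_positions']);go((.465,-.03,.215),pose(25,0,True));go((.465,-.03,.215),pose(25,0,False))
for c in("scene","top"):
    p,W=cloud(c,"q"+c);print(c,rect(box(W,(.42,.55),(-.09,.06),(.083,.096))),rect(box(W,(.42,.53),(-.09,.06),(.015,.096))))
    print([(np.round(r['xyz'],3).tolist(),round(r['p'],2)) for r in models.tip_of(c,"carton_mid")])
E
```

```text
time_s: 17.75
position: [0.465, -0.0298, 0.2171]
tcp_rot: [[-0.639, -0.423, 0.643], [-0.301, 0.906, 0.297], [-0.708, -0.004, -0.706]]
force: [-0.2, 0.3, -0.6]
opening: 0.971
grasp_force: 0.0
[-44.78277669  20.19932479 132.9511063   81.58386417  42.12994054
 128.7854568 ]
shift [ 0.0016 -0.0002  0.0015] turn [-0.22 45.09  0.1 ] ang 45.1 rows 0.03438054251622921
shift [ 0.0016 -0.0002  0.0015] turn [ -68.97   -0.33 -166.16] ang 179.9 rows 0.03438054251622921
scene (203, array([467.9, -25.7]), array([52.8, 67.5]), 23.2, np.float64(0.0888)) (425, array([467.7, -25.6]), array([52.8, 69.7]), 23.5, np.float64(0.0684))
[([0.463, -0.028, 0.046], 0.92), ([0.474, -0.225, 0.024], 0.75)]
top (211, array([459.3, -29.7]), array([54.4, 64. ]), 24.5, np.float64(0.0883)) (477, array([458.4, -29.8]), array([57.1, 64.5]), 24.5, np.float64(0.0674))
[([0.468, -0.031, 0.046], 0.75), ([0.472, -0.23, 0.022], 0.75), ([0.493, -0.368, 0.005], 0.64)]
```

```bash
python3 -m jog '[[0.97,0,0,0,0,0,-10],[0.97,0,0,0,0,0,-20],[0.97,0,0,0,0,0,-30],[0.97,0,0,0,0,0,-40],[0.97,0,0,0,0,0,-50],[0.97,0,0,0,0,0,-60],[0.97,0,0,0,0,0,-70],[0.97,0,0,0,0,0,-80],[0.97,0,0,0,0,0,-90],[0.97,0,0,0,0,0,-100],[0.97,0,0,0,0,0,-110],[0.97,0,0,0,0,0,-120],[0.97,0,0,0,0,0,-130],[0.97,0,0,0,0,0,-140],[0.97,0,0,0,0,0,-150],[0.97,0,0,0,0,0,-160],[0.97,0,0,0,0,0,-170],[0.97,0,0,0,0,0,-179]]';python3 - <<'E'
from h import *
s=bot.read_state();print(s['joint_positions']);go((.42,-.03,.23),pose(25,0))
E
```

```text
time_s: 20.2
position: [0.4649, -0.0297, 0.216]
tcp_rot: [[0.646, 0.415, 0.641], [0.288, -0.91, 0.299], [0.707, -0.008, -0.707]]
force: [-0.9, -0.1, 0.5]
opening: 0.974
grasp_force: 0.0
[-44.79441342  20.38953821 132.92948403  81.54368936  42.14709627
 -50.44249516]
shift [-0.0192 -0.0185 -0.0388] turn [ -0.25 -45.03  -0.67] ang 45.0 rows 0.7523888220454048
```

```bash
python3 -m jog '[[0.97,-0.019,-0.018,-0.039,0,0,0],[0.97,-0.019,-0.018,-0.039,0,-10,0],[0.97,-0.019,-0.018,-0.039,0,-20,0],[0.97,-0.019,-0.018,-0.039,0,-30,0],[0.97,-0.019,-0.018,-0.039,0,-40,0],[0.97,-0.019,-0.018,-0.039,0,-45,0],[0.97,-0.019,-0.018,-0.039,0,-45,0],[0.97,-0.019,-0.018,-0.039,0,-45,0]]';python3 - <<'E'
from h import *
s=bot.read_state();print(s['joint_positions']);go((.465,-.03,.215),pose(25,0,True))
E
```

```text
time_s: 21.2
position: [0.4222, -0.0298, 0.2306]
tcp_rot: [[0.91, 0.414, -0.005], [0.414, -0.91, 0.008], [-0.001, -0.009, -1.0]]
force: [-1.1, 0.0, -1.1]
opening: 0.969
grasp_force: 0.0
[-19.48405862  15.08909649 109.6318491    0.40793949  55.67590337
  45.80607259]
shift [0.0389 0.018  0.0154] turn [8.0000e-02 8.1000e-01 1.7948e+02] ang 179.5 rows 0.728330113023101
```

```bash
python3 -m jog '[[0.97,0,0,0,0,0,-10],[0.97,0,0,0,0,0,-20],[0.97,0,0,0,0,0,-30],[0.97,0,0,0,0,0,-40],[0.97,0,0,0,0,0,-50],[0.97,0,0,0,0,0,-60],[0.97,0,0,0,0,0,-70],[0.97,0,0,0,0,0,-80],[0.97,0,0,0,0,0,-90],[0.97,0,0,0,0,0,-100],[0.97,0,0,0,0,0,-110],[0.97,0,0,0,0,0,-120],[0.97,0,0,0,0,0,-130],[0.97,0,0,0,0,0,-140],[0.97,0,0,0,0,0,-150],[0.97,0,0,0,0,0,-160],[0.97,0,0,0,0,0,-170],[0.97,0,0,0,0,0,-179]]';python3 - <<'E'
from h import *
s=bot.read_state();print(s['joint_positions']);go((.465,-.03,.12),pose(25,0,True))
p,W=cloud("wrist","w4");print(rect(box(W,(.42,.55),(-.09,.06),(.084,.096))))
print([(np.round(r['xyz'],3).tolist(),round(r['p'],2)) for r in models.tip_of("wrist","carton_mid")])
p,W=cloud("scene");print(rect(box(W,(.42,.53),(-.09,.06),(.084,.096))))
E
```

```text
time_s: 23.45
position: [0.4196, -0.0301, 0.2298]
tcp_rot: [[-0.916, -0.4, -0.007], [-0.4, 0.916, 0.011], [0.002, 0.013, -1.0]]
force: [0.2, -0.4, -0.0]
opening: 0.972
grasp_force: 0.0
[ -19.74049936   15.0159618   109.93314511    0.55706881   55.61461138
 -133.65261728]
shift [-0.0418 -0.0194  0.1095] turn [ 0.72 -0.08 -1.4 ] ang 1.6 rows 1.9004964823812207
(2422, array([465.4, -31.2]), array([51.1, 62.4]), 25.4, np.float64(0.0906))
[([0.466, -0.034, 0.048], 0.61)]
(191, array([466.8, -25.5]), array([52. , 67.4]), 23.7, np.float64(0.0888))
```

View pics/w4.png

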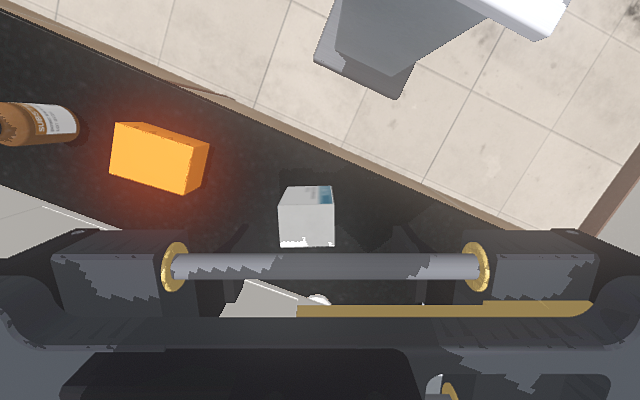

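The wrist view shows the carton upright at (307,215), white end up. It measures 51 x 62 mm with its top at 0.0906. I'll move over it, descend and grip its upper end.

```bash
python3 -m jog '[[0.97,-0.02,-0.01,0,0.7,0,-1.8],[0.97,-0.042,-0.02,0,0.7,0,-1.8],[0.97,-0.042,-0.02,0,0.7,0,-1.8],[0.97,-0.042,-0.02,0.04,0.7,0,-1.8],[0.97,-0.042,-0.02,0.08,0.7,0,-1.8],[0.97,-0.042,-0.02,0.11,0.7,0,-1.8],[0.97,-0.042,-0.02,0.14,0.7,0,-1.8],[0.97,-0.042,-0.02,0.154,0.7,0,-1.8],[0.97,-0.042,-0.02,0.154,0.7,0,-1.8],[0.97,-0.042,-0.02,0.154,0.7,0,-1.8],[0.6,-0.042,-0.02,0.154,0.7,0,-1.8],[0.6,-0.042,-0.02,0.154,0.7,0,-1.8],[0.6,-0.042,-0.02,0.154,0.7,0,-1.8],[0.6,-0.042,-0.02,0.154,0.7,0,-1.8],[0.6,-0.042,-0.02,0.154,0.7,0,-1.8]]'; python3 - <<'E'
from h import *
s=bot.read_state()
C=np.array(s['tcp_rot']);d=C.T@[0,0,.15];print('lift',d)
P=np.array(s['position'])+[0,0,.15]
a=np.radians(18.1);R=np.c_[[-np.sin(a),np.cos(a),0],[np.cos(a),np.sin(a),0],[0,0,-1.]]
rv=Ro.from_matrix(C.T@R).as_rotvec(degrees=True);print('turn',rv)
print('shift lifted frame', C.T@(np.array([.513,.305,P[2]])-np.array(s['position'])))
E
```

```text
time_s: 25.48
position: [0.4667, -0.0309, 0.0777]
tcp_rot: [[-0.906, -0.424, 0.003], [-0.424, 0.906, -0.003], [-0.002, -0.004, -1.0]]
force: [-0.9, 1.4, 6.2]
opening: 0.712
grasp_force: 29.9
lift [-0.00028715 -0.00055076 -0.14999871]
turn [-6.47342670e-02  2.60205844e-01  9.69873671e+01]
shift lifted frame [-0.18465958  0.28402822 -0.15069068]
```

```bash
python3 -m jog '[[0.6,0,0,-0.04,0,0,0],[0.6,0,0,-0.09,0,0,0],[0.6,0,0,-0.14,0,0,0],[0.6,0,0,-0.19,0,0,0],[0.6,-0.02,0.05,-0.19,0,0,0],[0.6,-0.04,0.1,-0.19,0,0,0],[0.6,-0.06,0.155,-0.19,0,0,0],[0.6,-0.082,0.216,-0.19,0,0,0],[0.6,-0.13,0.25,-0.19,0,0,10],[0.6,-0.184,0.285,-0.19,0,0,20],[0.6,-0.184,0.285,-0.19,0,0,30],[0.6,-0.184,0.285,-0.19,0,0,40],[0.6,-0.184,0.285,-0.19,0,0,50],[0.6,-0.184,0.285,-0.19,0,0,60],[0.6,-0.184,0.285,-0.19,0,0,70],[0.6,-0.184,0.285,-0.19,0,0,80],[0.6,-0.184,0.285,-0.19,0,0,90],[0.6,-0.184,0.285,-0.19,0,0,97],[0.6,-0.184,0.285,-0.19,0,0,97],[0.6,-0.184,0.285,-0.19,0,0,97]]'; python3 - <<'E'
from h import *
s=bot.read_state();print(s['joint_positions'])
ux=np.array([np.cos(np.radians(18.1)),np.sin(np.radians(18.1))]);uy=np.array([-ux[1],ux[0]]);b=np.array([.513,.305])
def U(x):return np.round([(np.array(x[:2])-b)@ux,(np.array(x[:2])-b)@uy,x[2]],4)
print('tcp in bay',U(s['position']))
for c in("scene","top","wrist"):
    p,W=cloud(c,"r"+c)
    for t in("bay","drawer_handle","filed_left_mid","filed_right_mid","carton_mid"):
        print(c,t,[(U(r['xyz']).tolist(),round(r['p'],2)) for r in models.tip_of(c,t)][:2])
    Q=W[np.isfinite(W).all(-1)];q=np.c_[(Q[:,:2]-b)@ux,(Q[:,:2]-b)@uy,Q[:,2]]
    m=(abs(q[:,2]-.129)<.007)&(abs(q[:,0])<.045)&(abs(q[:,1])<.13)
    for sg in(1,-1):
        k=q[m&(q[:,1]*sg>.03)]
        if len(k)>20:print(c,'filed top',sg,len(k),np.percentile(k[:,0],[3,97]).round(4),np.percentile(k[:,1],[3,97]).round(4))
    k=q[(abs(q[:,2]-.141)<.006)&(q[:,0]<-.05)&(q[:,0]>-.09)&(abs(q[:,1])<.14)]
    if len(k)>20:print(c,'panel top',np.percentile(k[:,0],[3,97]).round(4),np.percentile(k[:,1],[2,98]).round(4))
E
```

```text
time_s: 27.98
position: [0.5116, 0.3055, 0.2662]
tcp_rot: [[-0.312, 0.95, 0.002], [0.95, 0.312, -0.003], [-0.003, 0.001, -1.0]]
force: [0.1, -0.0, -0.2]
opening: 0.714
grasp_force: 30.0
[20.20115656 25.9361774  84.26687102 -0.20599568 69.75067451  2.08777977]
tcp in bay [-0.0012  0.0009  0.2662]
scene bay [([0.0018, -0.0046, 0.0151], 0.59)]
scene drawer_handle [([-0.1154, -0.002, 0.1185], 0.85)]
scene filed_left_mid [([-0.0002, 0.0814, 0.0749], 0.58)]
scene filed_right_mid [([0.0042, -0.0809, 0.071], 0.39)]
scene carton_mid [([-0.0018, 0.0045, 0.2343], 0.59), ([-0.1998, -0.4966, 0.0238], 0.58)]
scene filed top 1 322 [-0.016   0.0225] [0.0486 0.1155]
scene panel top [-0.073  -0.0596] [-0.0612  0.1279]
top bay [([-0.0045, 0.001, 0.0217], 0.95), ([-0.0012, -0.0774, 0.0725], 0.3)]
top drawer_handle [([-0.1186, 0.0002, 0.1231], 0.67)]
top filed_left_mid [([0.0, 0.078, 0.073], 0.7)]
top filed_right_mid [([0.0011, -0.0774, 0.0716], 0.92)]
top carton_mid [([-0.206, -0.4936, 0.0229], 0.87), ([0.001, -0.0003, 0.2339], 0.74)]
top filed top 1 71 [-0.0268  0.0157] [0.0472 0.0708]
top filed top -1 183 [-0.0251  0.018 ] [-0.1103 -0.045 ]
top panel top [-0.084  -0.0674] [-0.1219  0.0616]
wrist bay [([0.0002, -0.0022, 0.016], 0.8)]
wrist drawer_handle [([-0.1143, -0.0, 0.1232], 0.87)]
wrist filed_left_mid []
wrist filed_right_mid []
wrist carton_mid []
wrist filed top 1 2992 [-0.018   0.0196] [0.0461 0.1117]
wrist panel top [-0.0747 -0.0617] [-0.1209  0.1236]
```

View pics/rscene.png

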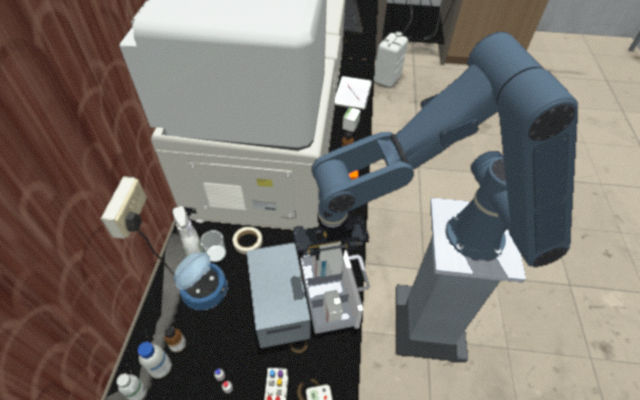

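View pics/rwrist.png

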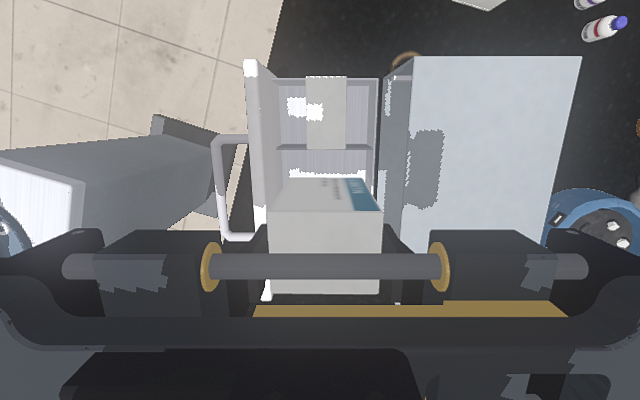

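The wrist and scene views show the carton over the empty middle bay (wrist (325,240)), with a red carton standing at (327,110). Clearances are about 20 mm per side. Now I'll lower it, slowly at the end.

```bash
python3 -m jog '[[0.6,0,0,0.03,0,0,0],[0.6,0,0,0.06,0,0,0],[0.6,0,0,0.09,0,0,0],[0.6,0,0,0.115,0,0,0],[0.6,0,0,0.135,0,0,0],[0.6,0,0,0.15,0,0,0],[0.6,0,0,0.16,0,0,0],[0.6,0,0,0.164,0,0,0],[0.6,0,0,0.166,0,0,0],[0.6,0,0,0.166,0,0,0],[0.6,0,0,0.166,0,0,0]]'; python3 -m jog '[[0.6,0,0,0.001,0,0,0],[0.6,0,0,0.002,0,0,0],[0.6,0,0,0.002,0,0,0]]'
```

```text
time_s: 30.25
position: [0.5126, 0.3053, 0.1012]
tcp_rot: [[-0.31, 0.951, 0.004], [0.951, 0.31, -0.002], [-0.003, 0.003, -1.0]]
force: [0.7, 0.1, -1.7]
opening: 0.712
grasp_force: 30.0
time_s: 30.62
position: [0.5123, 0.3052, 0.0986]
tcp_rot: [[-0.31, 0.951, 0.003], [0.951, 0.31, -0.003], [-0.003, 0.002, -1.0]]
force: [-0.2, -0.0, -1.3]
opening: 0.714
grasp_force: 30.0
```

```bash
python3 -m jog '[[0.6,0,0,0.001,0,0,0],[0.6,0,0,0.002,0,0,0],[0.6,0,0,0.002,0,0,0]]'
```

```text
time_s: 31.0
position: [0.5124, 0.3052, 0.0969]
tcp_rot: [[-0.31, 0.951, 0.003], [0.951, 0.31, -0.002], [-0.003, 0.002, -1.0]]
force: [-0.3, -1.0, 1.4]
opening: 0.714
grasp_force: 29.9
```

On the floor within about 0.5 mm. I'll release gently and retreat upwards.

```bash
python3 -m jog '[[0.75,0,0,0,0,0,0],[0.8,0,0,0,0,0,0],[0.84,0,0,0,0,0,0],[0.84,0,0,0,0,0,0],[0.84,0,0,-0.02,0,0,0],[0.84,0,0,-0.05,0,0,0],[0.84,0,0,-0.1,0,0,0],[0.84,0,0,-0.16,0,0,0],[0.84,0,0,-0.16,0,0,0],[0.84,0.04,-0.06,-0.17,0,0,0],[0.84,0.04,-0.11,-0.17,0,0,0],[0.84,0.04,-0.11,-0.17,0,0,0],[0.84,0.04,-0.11,-0.17,0,0,0]]'; python3 - <<'E'
from h import *
ux=np.array([np.cos(np.radians(18.1)),np.sin(np.radians(18.1))]);uy=np.array([-ux[1],ux[0]]);b=np.array([.513,.305])
def U(x):return np.round([(np.array(x[:2])-b)@ux,(np.array(x[:2])-b)@uy,x[2]],4)
for c in("wrist","scene","top"):
    p,W=cloud(c,"f"+c)
    for t in("drawer_handle","filed_left_mid","filed_right_mid","carton_mid","green_carton","brown_bottle"):
        print(c,t,[((U(r['xyz']) if t[0] not in 'gb' else np.round(r['xyz'],3)).tolist(),round(r['p'],2)) for r in models.tip_of(c,t)][:2])
    Q=W[np.isfinite(W).all(-1)];q=np.c_[(Q[:,:2]-b)@ux,(Q[:,:2]-b)@uy,Q[:,2]]
    k=q[(abs(q[:,2]-.109)<.008)&(abs(q[:,0])<.05)&(abs(q[:,1])<.038)]
    if len(k)>20:print(c,'carton top',rect(k),np.polyfit(k[:,0],k[:,2],1)[0],np.polyfit(k[:,1],k[:,2],1)[0])
E
```

```text
time_s: 32.62
position: [0.3951, 0.3096, 0.266]
tcp_rot: [[-0.311, 0.951, 0.003], [0.951, 0.311, -0.002], [-0.003, 0.002, -1.0]]
force: [-0.0, -0.1, -0.1]
opening: 0.842
grasp_force: 0.0
wrist drawer_handle [([-0.1145, -0.0011, 0.12], 0.79)]
wrist filed_left_mid [([0.0012, 0.0826, 0.0743], 0.67)]
wrist filed_right_mid []
wrist carton_mid [([0.0004, -0.0004, 0.0665], 0.74)]
wrist green_carton [([0.522, 0.283, 0.067], 0.19)]
wrist brown_bottle []
wrist carton top (2097, array([1.3, 2.2]), array([62.7, 50.8]), 0.1, np.float64(0.1095)) 0.01475747101302148 -0.023666227403829346
scene drawer_handle [([-0.1138, -0.0016, 0.1184], 0.89)]
scene filed_left_mid [([0.0001, 0.0786, 0.0757], 0.83), ([-0.1152, -0.0011, 0.1182], 0.72)]
scene filed_right_mid [([0.0034, -0.0804, 0.0734], 0.77)]
scene carton_mid [([-0.2015, -0.4925, 0.0233], 0.8), ([0.0001, 0.0031, 0.0674], 0.75)]
scene green_carton [([0.488, -0.537, 0.001], 0.68)]
scene brown_bottle [([0.489, -0.365, -0.006], 0.62)]
scene carton top (322, array([2.9, 6.3]), array([53.1, 62.5]), 89.8, np.float64(0.1078)) 0.005874045922976937 -0.00830736119229899
top drawer_handle [([-0.1184, -0.0003, 0.1186], 0.56)]
top filed_left_mid [([-0.2846, -0.7962, -0.002], 0.25)]
top filed_right_mid [([0.001, -0.0787, 0.0702], 0.93)]
top carton_mid [([-0.2048, -0.4962, 0.0202], 0.76), ([0.0016, -0.0017, 0.063], 0.43)]
top green_carton [([0.486, -0.542, 0.001], 0.83)]
top brown_bottle [([0.491, -0.369, 0.001], 0.68)]
top carton top (120, array([-7.4,  3.5]), array([48.2, 66.5]), 89.5, np.float64(0.107)) -0.003918856663572741 -0.07616238149277364
```

View pics/fwrist.png

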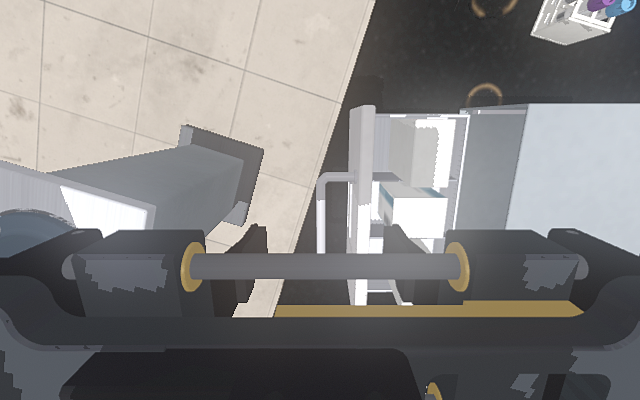

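The wrist view shows the carton standing in the middle bay at (415,205), the red carton upright beside it at (415,145) and the drawer open. The carton measures level and centred, and the gripper is clear.

```bash
python3 -c "
from rig import workorder
print(workorder.hand_in())"
```

```text
the job is handed in; nothing more can be done
None
```

The job is handed in at about 33 s of the 72 s limit, verdict not returned: the drawer is about 0.14 m out, and in the last images the blue-banded carton stands on end centred in the middle bay, both red cartons are upright and the green carton and bottle are where they were.

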